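# Stand up the fallen hole cutter and fit its arbor

## Robot

A 7-joint arm with a two-finger parallel gripper is mounted at the origin on the work surface. World frame = base frame: x ahead of the robot, y to its left, z up, the work surface at z = 0. Lengths are in m, angles in rad, forces in N, time in s.
With the tool pointing down it reaches from about 0.425 to 0.925 m from the base axis. Payload 6.8 kg.
Tool frame: the origin (TCP) lies midway between the tips of the shut fingers; the grasp point (between the pads) lies 19 mm behind it; y points along the fingers, z is the direction in which the jaws open and shut, and the axes are right-handed (so a half turn about y gives the same grasp; the last joint's range is limited). The gripper opens to 85 mm and grips with 20 to 120 N. Pads are 22 mm wide; open, the fingers measure 114 mm over their backs; the gripper's body (76 mm by 85 mm) begins 54 mm behind the grasp point. The pads swing forward as they close: fully open they stand 13 mm farther back than shut.
Start: joints at [1.082, 0.477, 0.022, 1.555, -0.011, 1.109, -0.083], TCP at [0.251, -0.627, 0.231] pointing down, gripper open.
Joint ranges: [-2.96, 2.96], [-0.34, 2.1], [-1.41, 1.46], [0.24, 2.44], [-1.37, 4.51], [0.17, 1.92], [-2.96, 2.96]. Speed limits (rad/s): [2.39, 2.39, 3.14, 3.14, 3.14, 3.14, 3.14].

## Interface

Orientations are given as a unit quaternion [w, x, y, z].
In Python, from station import bot gives the robot as it stands. The module is installed in compiled form; this text tells all that it offers.
- The arm moves only by the shell command python3 -m crank 'ROWS' [FORCE]. ROWS is JSON, a list of rows, each an object with "linear": the shift along the tool's x, y, z in m, a list of three; "dr": the turn, a rotation vector about the tool's x, y, z in degrees, a list of three; "hand": the gripper command: -1 is shut, 1 is fully open, values between are in proportion. A call has 1 to 10 rows; each row is the pose to reach, as a shift and turn from the pose commanded when the call began, along the tool's axes at that moment; what a row does not reach only later rows make up. A row lasts 1/12 s, in which the tool goes at most 41.7 mm and 7.16 degrees, less where a joint would pass 70% of its speed; a pose out of reach is approached as far as the arm can. A call with a gripper value outside its range is refused whole. The fingers move at their own pace and stop on an object; FORCE is the grip in N (left out, the last holds). Time passes only in rows, so rows that repeat a pose let the fingers close. It gives the time, the measured TCP pose, the force and the opening at its end, in the units of the state.
- bot.get_obs(): the state, without advancing time (a new reading comes with each control period).
- bot.read_camera(name): name is "scene" or "top"; returns the picture (384x512x3 uint8, blue, green, red); there is no depth.
- bot.camera_params(name): a dict with "K" (3x3 intrinsics, pixels), "R" (3x3) and "t" (3): a world point X has camera coordinates R X + t. Camera axes: x right, y down, z forward; pixel columns grow to the right and rows downward; lengths in m; the calibration is good to about 2 mm. A picture is of the moment at which its call begins. camera_params takes no time and is no camera call.
- bot.hand_in(): hands the job in, once; it reports no verdict.
Trained networks look in the newest picture that a camera, given by its name, has taken for a name from the list of things; names that differ only in an ending like _2 or _b are one class to them, and where a whole thing is asked for, a point or a joint stands for the part that bears it (a point fixed in the world has none). Each returns a list of dicts, best first, with "score" (0 to 1); they miss things now and then, are a little off and sometimes report something else, mostly with a low value. They report only what shows in the picture. A call takes as long as a camera call. They do not tell look-alikes from the thing itself.
- bot.search_frame(camera, target): "extent" ([left, top, right, bottom] in pixels, round what is visible of it).
- bot.cut_out(camera, target): "pixels" (384x512 bool, what is visible of it) and "extent" ([left, top, right, bottom] in pixels, round what is visible of it).
- bot.place_of(camera, target): "xy" ([column, row] in pixels: a listed point, or the origin of a listed thing).
The state is a dict: "t": time; "q": joint angles; "joint_vel": joint speeds; "joint_torque": joint torques, N m; "eef_pos": TCP position; "tool_rot": TCP orientation; "contact_force": force on the tool from outside, world axes, zero at the start; "torque": the same for the moment, N m; "gripper_width": opening from 0.0 (shut) to 1.0 (fully open).
Only numpy, scipy, OpenCV 4.12 (cv2) and the standard library are available. Lean on these libraries where they do the work, as an engineer would, in place of code of your own. Each camera call takes 0.05 s, during which the arm holds its last target. There are 200 camera calls.

## Task

One hole cutter has fallen over in the wooden tray: stand it upright on its teeth, bored back plate up, in the chalked square between its two neighbours, and let go. Then take the thin-shanked arbor from the rack block, put it down through the hole in that cutter's back plate until its collar sits flush, let go, and slip the small steel ring over its shank until it rests flat on the collar. Leave the two standing cutters and the thick-shanked arbor upright where they are.

Things in the scene. Friction and masses are not known exactly. Their poses are not given: they have to be found in the camera images.
- cutter: the hole cutter to fit: a dark steel cup, outside diameter 56 mm, 90 mm high, weighing about 0.35 kg, with notched teeth at its open end and a bright 12 mm thick back plate with a 24 mm central hole at the other. Origin at the centre of the toothed end; its z axis runs from the teeth to the back plate (horizontal while it lies in the tray, up when it stands right).
- cutter_bore (a point): centre of the hole at the outer face of the cutter's back plate, 90 mm from its teeth; axes as the cutter.
- tray: low wooden tray, 150 x 450 mm, floor 5 mm thick, lips 15 mm high, fixed to the bench; origin on the bench under its centre, x across the lane, y along the lane.
- gap_centre (a point): centre of the chalked 90 mm square on the tray's floor, midway along the lane, where the cutter must stand; axes as the tray.
- wide_cutter: standing neighbour, 72 mm diameter, 75 mm high, at one end of the lane, about 175 mm from the square's centre; origin at the centre of its foot, z up.
- tall_cutter: standing neighbour, 52 mm diameter, 95 mm high, at the other end of the lane, about 175 mm from the square's centre; origin at the centre of its foot, z up.
- rack: dark wooden block, 160 x 70 x 75 mm high, fixed, with two 28 mm holes 76 mm apart along its x axis, each with an arbor standing in it; origin on the bench under its centre.
- arbor: the thin-shanked arbor, steel, 122 mm long, about 0.28 kg: pilot rod 20 mm in diameter and 66 mm long with a tapered tip, then a collar 40 mm in diameter and 10 mm thick, then an 18 mm round shank 46 mm long. Origin at the pilot's tip, z along it towards the shank. It stands upright in the rack, collar on the block, only collar and shank showing.
- arbor_seat (a point): centre of the underside of the arbor's collar, 66 mm from the pilot's tip.
- arbor_grip (a point): point on the arbor's axis in the middle of the shank, 102 mm from the pilot's tip.
- spare_arbor: the other arbor in the rack, with a thick 32 mm shank, otherwise alike; origin at the pilot's tip, z up.
- lock_ring: small steel ring lying flat on the bench beyond the rack: outside diameter 56 mm, bore 25 mm, 16 mm thick; origin at the centre of its underside, z along its axis.
Mind the look-alikes: they are no part of the job. Leave any orange or purple look-alike of the cutter alone.

How it is judged:
By the outcome, as a careful person would: the job done as asked, in the order asked, and still so for the second after the job is handed in, with the robot touching nothing.
It also fails if it takes over 72 s, if anything falls off the work surface, if the arm or the gripper's body presses on something with over 40 N, if the wrist force passes 120 N, or if a joint passes its speed limit or range.

## Working session

There is one attempt and no reset: what is moved stays moved. The work goes in short steps, Python scripts to look and compute and a shell command to move; the robot and the scene stay as the last step left them, time stands still between calls to the robot, and variables do not carry over. Pictures are saved under pics/ and viewed, about 8 in all and at most 12, crops included, and the job is handed in when it is done.

```bash
mkdir -p pics
python3 - <<'E'
from station import bot
import cv2,numpy as np
np.set_printoptions(precision=4,suppress=True)
for c in ("top","scene"):
    im=bot.read_camera(c); cv2.imwrite(f"pics/{c}0.png",im)
    p=bot.camera_params(c); print(c,{k:np.array(v).tolist() for k,v in p.items()})
    for n in ("cutter","cutter_bore","gap_centre","wide_cutter","tall_cutter","arbor","spare_arbor","lock_ring","tray","rack"):
        r=bot.place_of(c,n); print(n,[(np.round(d["xy"],1).tolist(),round(d["score"],2)) for d in r[:4]])
    for n in ("cutter","lock_ring"):
        r=bot.search_frame(c,n); print("box",n,[(np.round(d["extent"]).tolist(),round(d["score"],2)) for d in r[:4]])
print(bot.get_obs())
a=np.hstack([cv2.imread("pics/top0.png"),cv2.imread("pics/scene0.png")])
E
```

```text
top {'K': [[478.9399612853231, 0.0, 260.88008169008657], [0.0, 478.9399612853231, 195.00794982016285], [0.0, 0.0, 1.0]], 'R': [[0.021178265192440173, -0.9996766785194081, 0.014071940443390484], [-0.99170283626665, -0.022790228266210646, -0.1265151770984659], [0.1267949747589425, -0.011275811278025861, -0.9918648549353392]], 't': [-0.0072006769805511755, 0.4907761440158489, 1.1571678274711084]}
cutter [([149.0, 272.8], 0.97), ([173.8, 238.4], 0.63), ([235.0, 153.1], 0.62)]
cutter_bore [([199.3, 155.7], 0.9), ([212.8, 234.9], 0.88), ([123.0, 253.4], 0.6), ([215.2, 161.1], 0.33)]
gap_centre [([214.5, 162.0], 0.58)]
wide_cutter [([283.6, 146.3], 0.84)]
tall_cutter [([148.6, 167.6], 0.58)]
arbor [([376.0, 236.6], 0.64)]
spare_arbor [([371.7, 204.1], 0.65)]
lock_ring [([349.9, 136.9], 0.78)]
tray [([217.8, 160.3], 0.77), ([378.2, 235.5], 0.66), ([369.5, 223.8], 0.44)]
rack []
box cutter [([197.0, 143.0, 235.0, 171.0], 0.89), ([173.0, 226.0, 211.0, 251.0], 0.84), ([114.0, 245.0, 154.0, 288.0], 0.74)]
box lock_ring [([341.0, 125.0, 365.0, 148.0], 0.86)]
scene {'K': [[447.6928746096231, 0.0, 
[... 838 characters left out ...]
.0, 164.0], 0.79), ([246.0, 162.0, 272.0, 188.0], 0.77), ([309.0, 149.0, 332.0, 180.0], 0.33)]
box lock_ring [([263.0, 278.0, 284.0, 296.0], 0.74), ([297.0, 184.0, 324.0, 216.0], 0.41)]
{'t': 1.3, 'q': array([ 1.0819,  0.477 ,  0.0224,  1.5554, -0.0115,  1.1093, -0.0831]), 'joint_vel': array([-0.0006, -0.0004, -0.0006,  0.0009,  0.0011,  0.0005, -0.0015]), 'joint_torque': array([  0.0001, -59.6332,   1.6061, -28.1543,   0.0124,   0.0016,
        -0.    ]), 'eef_pos': array([ 0.2509, -0.6267,  0.2313]), 'tool_rot': array([-0.1338,  0.1338, -0.6943,  0.6943]), 'contact_force': array([ 0.5911, -0.4419, -0.4052]), 'torque': array([-0.0298, -0.0146, -0.0115]), 'gripper_width': 0.9995632202668975}
```

View pics/top0.png

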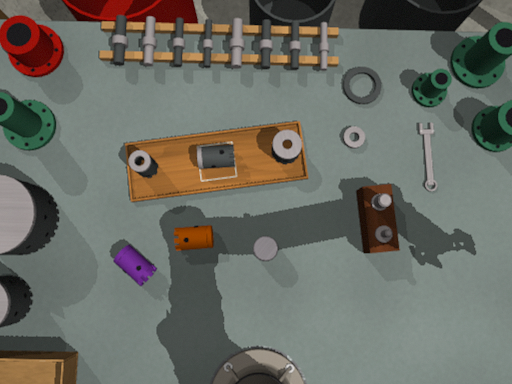

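View pics/scene0.png

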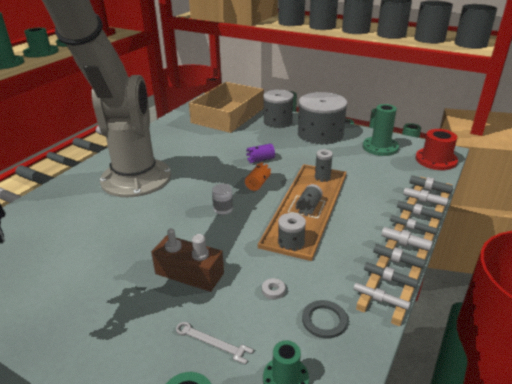

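Top view: lying cutter in the tray at (216,156), with the bright back plate at its left end (199,155). Standing neighbours are at (140,160) and (287,146), the rack at (378,218) and the ring at (354,137). Possible confusions:
- Cutter: grey-steel (216,156) is the one to fit. Orange (193,237) and purple (134,264) are look-alikes, so I leave them.
- Arbor: thin shank at (383,235), thick shank at (383,200).
- Ring: small one at (354,137), large one at (361,85).

I'll check these choices in one close crop and measure.

```bash
cat > h.py <<'E'
from station import bot
import cv2,numpy as np
from scipy.spatial.transform import Rotation as Ro
np.set_printoptions(precision=4,suppress=True)
P={c:{k:np.array(v,float) for k,v in bot.camera_params(c).items()} for c in("top","scene")}
def ray(c,uv):
    p=P[c]; d=p["R"].T@np.linalg.inv(p["K"])@np.r_[uv,1.]; return -p["R"].T@p["t"], d/np.linalg.norm(d)
def onz(c,uv,z):
    o,d=ray(c,uv); return o+d*(z-o[2])/d[2]
def tri(a,b):
    A=np.zeros((3,3));B=np.zeros(3)
    for c,uv in(("top",a),("scene",b)):
        o,d=ray(c,uv);M=np.eye(3)-np.outer(d,d);A+=M;B+=M@o
    return np.linalg.solve(A,B)
def proj(c,X):
    p=P[c];v=p["K"]@(p["R"]@np.array(X)+p["t"]);return v[:2]/v[2]
def pose():
    o=bot.get_obs();q=o["tool_rot"];R=Ro.from_quat(np.r_[q[1:],q[0]]);return o,np.array(o["eef_pos"]),R
def show(name,crops,s=5):
    ims=[cv2.resize(bot.read_camera(c)[y0:y1,x0:x1],None,fx=s,fy=s,interpolation=cv2.INTER_CUBIC) for c,x0,y0,x1,y1 in crops]
    H=max(i.shape[0] for i in ims)
    cv2.imwrite(name,np.hstack([cv2.copyMakeBorder(i,0,H-i.shape[0],0,5,0) for i in ims]))
E
python3 - <<'E'
from h import *
ims={c:bot.read_camera(c) for c in P}
a=cv2.resize(ims["top"][115:205,115:315],None,fx=4,fy=4,interpolation=2)
b=cv2.resize(ims["top"][115:255,335:400],None,fx=2.2,fy=2.2,interpolation=2)
c=cv2.resize(ims["scene"][140:300,150:345],None,fx=1.5,fy=1.5,interpolation=2)
o=np.zeros((600,800,3),np.uint8)
o[:360,:800]=a; c=c[:240]; o[360:360+c.shape[0],:c.shape[1]]=c; b=cv2.resize(ims["top"][115:255,335:400],None,fx=1.7,fy=1.7); o[360:360+b.shape[0],320:320+b.shape[1]]=b
d=cv2.resize(ims["scene"][225:305,145:295],None,fx=2.2,fy=2.2,interpolation=2); o[360:360+d.shape[0],450:450+d.shape[1]]=d
cv2.imwrite("pics/crop1.png",o)
print("cutter bore z33",onz("top",[199.3,155.7],.033),"teeth",onz("top",[235,153.1],.033), "tri",tri([199.3,155.7],[310.6,194.0]))
print("gap",onz("top",[214.5,162],.005),onz("scene",[304.5,206.3],.005))
print("wide",onz("top",[283.6,146.3],.005),onz("scene",[290.6,237.5],.005))
print("tall",onz("top",[148.6,167.6],.005),onz("scene",[317.8,179.2],.005))
print("ring",onz("top",[349.9,136.9],.0),onz("scene",[274.8,294],.0))
print("tray",onz("top",[217.8,160.3],.0),onz("scene",[306.1,205],.0))
print("arbor top",onz("top",[383,235],.121),"spare",onz("top",[383,200],.121))
for n in("arbor_grip","arbor_seat","lock_ring","tray","arbor"):
  for c in P:
    print(n,c,[(np.round(d["xy"],1).tolist(),round(d["score"],2)) for d in bot.place_of(c,n)[:3]])
for n in ("cutter","lock_ring","tray","arbor"):
    for d in bot.cut_out("top",n)[:3]:
        m=d["pixels"]; pts=np.argwhere(m)[:,::-1].astype(np.float32); r=cv2.minAreaRect(pts); print(n,np.round(pts.mean(0),1),r,round(d["score"],2),len(pts))
o,p,R=pose(); print(p,R.as_matrix())
E
```

```text
cutter bore z33 [0.5861 0.1596 0.033 ] teeth [0.5948 0.0707 0.033 ] tri [0.5811 0.1566 0.0278]
gap [0.5765 0.1236 0.005 ] [0.5745 0.1128 0.005 ]
wide [ 0.6218 -0.0524  0.005 ] [ 0.6019 -0.0396  0.005 ]
tall [0.5579 0.2907 0.005 ] [0.5494 0.2737 0.005 ]
ring [ 0.652  -0.2244  0.    ] [ 0.658  -0.2409  0.    ]
tray [0.5821 0.1158 0.    ] [0.5732 0.1278 0.    ]
arbor top [ 0.394  -0.2752  0.121 ] spare [ 0.4742 -0.2761  0.121 ]
arbor_grip top [([389.0, 233.2], 0.59)]
arbor_grip scene [([172.8, 234.7], 0.49)]
arbor_seat top [([382.6, 232.1], 0.59)]
arbor_seat scene [([173.1, 245.1], 0.76)]
lock_ring top [([349.8, 138.9], 0.82)]
lock_ring scene [([273.1, 293.8], 0.93), ([305.4, 205.6], 0.39)]
tray top [([218.4, 163.2], 0.56)]
tray scene [([303.1, 203.3], 0.76), ([318.2, 178.8], 0.7)]
arbor top [([375.5, 235.2], 0.79)]
arbor scene []
cutter [215.  156.5] ((215.2063751220703, 156.37335205078125), (24.083032608032227, 36.12454605102539), 85.03025817871094) 0.94 830
cutter [193.9 237.7] ((193.3092041015625, 237.11526489257812), (24.04318618774414, 38.23783493041992), 85.42607879638672) 0.72 823
cutter [133.7 264.9] ((133.893798828125, 264.9070739746094), (39.41620635986328, 23.706165313720703), 41.18592834472656) 0.6 887
lock_ring [142.5 164.2] ((142.535400390625, 164.5309600830078), (31.420076370239258, 22.10694122314453), 41.18592834472656) 0.75 590
lock_ring [353.  137.4] ((352.7500305175781, 137.25), (19.798988342285156, 21.92030906677246), 45.0) 0.71 320
tray [213.  163.6] ((215.1871795654297, 161.42274475097656), (59.069801330566406, 178.09649658203125), 82.50414276123047) 0.69 7993
arbor [382.6 234. ] ((382.5, 234.0), (16.0, 17.0), 90.0) 0.79 240
arbor [214.9 156.8] ((215.06414794921875, 156.86563110351562), (22.05069923400879, 37.2313346862793), 85.76361083984375) 0.49 795
[ 0.2509 -0.6267  0.2313] [[-0.9284  0.      0.3716]
 [-0.3716 -0.     -0.9284]
 [-0.     -1.      0.    ]]
```

View pics/crop1.png

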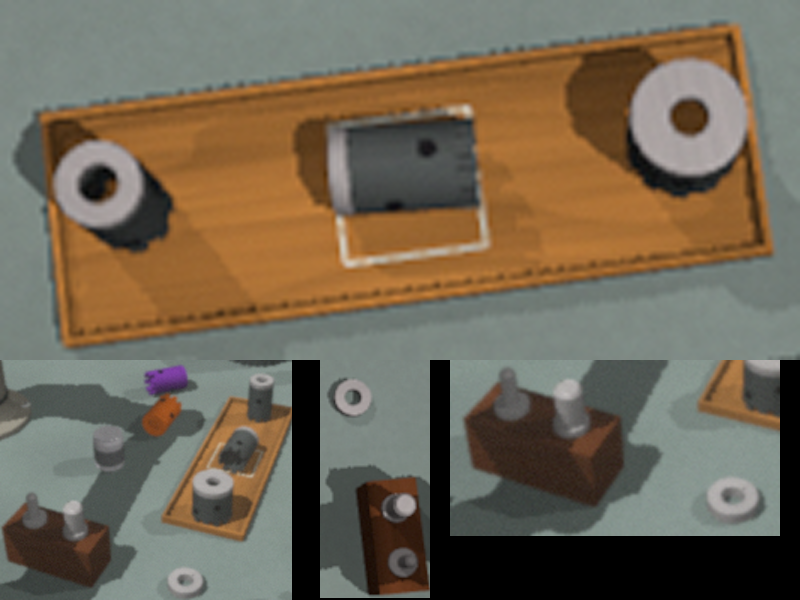

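Crop: the lying grey cutter is at crop (400,165), which is top px (215,156). Its bright plate is on the left, and the chalk square's centre is about px (217,161). The thin arbor is the robot-side one, px (384,235), and the ring is at px (353,137). Next I plan a leaned grasp: 40° toward the plate side, then roll 90° about the jaws.

```bash
cat >> h.py <<'E'
def RT(a,j):
    a=np.array(a,float)/np.linalg.norm(a); j=np.array(j,float); j-=a*(a@j); j/=np.linalg.norm(j)
    return Ro.from_matrix(np.c_[np.cross(a,j),a,j])
def rel(p1,R1,p0=None,R0=None):
    if p0 is None: _,p0,R0=pose()
    l=R0.inv().apply(np.array(p1)-p0); d=(R0.inv()*R1).as_rotvec(degrees=True)
    return "lin mm %s dr %s"%(np.round(l*1000,1),np.round(d,1))
E
python3 - <<'E'
from h import *
print("gap",onz("top",[217.1,161],.005),"traylipctr",onz("top",[215.8,161.1],.015))
tc=[onz("top",[115+x/4,115+y/4],.015) for x,y in((40,115),(737,27),(772,250),(65,345))]
print("traydir",np.degrees(np.arctan2(*(tc[0]-tc[1])[:2])),np.degrees(np.arctan2(*(tc[3]-tc[2])[:2])), np.linalg.norm(tc[0]-tc[1]),np.linalg.norm(tc[1]-tc[2]))
b,t=onz("top",[199.3,157],.033),onz("top",[234,155.5],.033);print(b,t)
m=onz("top",[215.2,156.4],.033);print("mid",m)
an=np.radians(4.5);c=np.array([-np.sin(an),np.cos(an),0]);j=[np.cos(an),np.sin(an),0]
L=np.radians(40);a=-np.sin(L)*c-np.cos(L)*np.array([0,0,1])
G=np.r_[m[:2],.033]+.008*c
Rg=RT(a,j)
pg=G+a*.023; pp=G-a*.12
print("pre",pp,rel(pp,Rg));print("grasp",pg,rel(pg,Rg,pp,Rg))
_,p0,R0=pose(); Rd=RT([0,0,-1],j); pm=np.r_[.5,-.1,.3]; print("mid",rel(pm,Rd)); print("mid->pre",rel(pp,Rg,pm,Rd))
E
```

```text
gap [0.5792 0.1171 0.005 ] traylipctr [0.5769 0.1195 0.015 ]
traydir -8.81783913276818 -9.069693614509395 0.44765382610238796 0.14645114350163252
[0.5828 0.1595 0.033 ] [0.5887 0.073  0.033 ]
mid [0.5852 0.1199 0.033 ]
pre [0.5786 0.2048 0.1249] lin mm [-613.2  106.4 -650.1] dr [ 25.3 -69.5 -34.4]
grasp [0.5858 0.1131 0.0154] lin mm [ -0. 143.   0.] dr [0. 0. 0.]
mid lin mm [-427.   -68.7 -396.4] dr [ -0.  -72.7   0. ]
mid->pre lin mm [-297.7  175.1  102.2] dr [  0.   0. -40.]
```

```bash
R='x'; python3 -m crank '[{"linear":[0,-0.07,0],"dr":[0,0,0],"hand":0.7},{"linear":[0,-0.07,0],"dr":[0,0,0],"hand":0.7},{"linear":[-0.427,-0.07,-0.396],"dr":[0,-72.7,0],"hand":0.7},{"linear":[-0.427,-0.07,-0.396],"dr":[0,-72.7,0],"hand":0.7},{"linear":[-0.427,-0.07,-0.396],"dr":[0,-72.7,0],"hand":0.7},{"linear":[-0.427,-0.07,-0.396],"dr":[0,-72.7,0],"hand":0.7},{"linear":[-0.427,-0.07,-0.396],"dr":[0,-72.7,0],"hand":0.7},{"linear":[-0.427,-0.07,-0.396],"dr":[0,-72.7,0],"hand":0.7},{"linear":[-0.427,-0.07,-0.396],"dr":[0,-72.7,0],"hand":0.7},{"linear":[-0.427,-0.07,-0.396],"dr":[0,-72.7,0],"hand":0.7}]' 60
python3 - <<'E'
from h import *
an=np.radians(4.5);j=[np.cos(an),np.sin(an),0];c=np.array([-np.sin(an),np.cos(an),0]);L=np.radians(40)
o,p,R=pose();print(o["q"]);Rg=RT(-np.sin(L)*c-np.cos(L)*np.array([0,0,1]),j)
print(rel([.5786,.2048,.1249],Rg))
E
```

```text
t: 2.93
eef_pos: [0.3939, -0.3236, 0.3016]
tool_rot: [-0.452, 0.452, -0.544, 0.544]
contact_force: [1.4, -0.6, -0.2]
gripper_width: 0.848
[ 0.8309  0.1568 -0.298   1.84    0.0507  1.1513  0.3316]
lin mm [-553.4  176.4   84.7] dr [  5.2 -14.4 -39.7]
```

```bash
python3 -m crank '[{"linear":[-0.25,0.0,0.04],"dr":[5.2,-14.4,-39.7],"hand":0.7},{"linear":[-0.25,0.0,0.04],"dr":[5.2,-14.4,-39.7],"hand":0.7},{"linear":[-0.25,0.0,0.04],"dr":[5.2,-14.4,-39.7],"hand":0.7},{"linear":[-0.553,0.1,0.085],"dr":[5.2,-14.4,-39.7],"hand":0.7},{"linear":[-0.553,0.1,0.085],"dr":[5.2,-14.4,-39.7],"hand":0.7},{"linear":[-0.553,0.1,0.085],"dr":[5.2,-14.4,-39.7],"hand":0.7},{"linear":[-0.553,0.1,0.085],"dr":[5.2,-14.4,-39.7],"hand":0.7},{"linear":[-0.553,0.1,0.085],"dr":[5.2,-14.4,-39.7],"hand":0.7},{"linear":[-0.553,0.1,0.085],"dr":[5.2,-14.4,-39.7],"hand":0.7},{"linear":[-0.553,0.1,0.085],"dr":[5.2,-14.4,-39.7],"hand":0.7}]'
python3 - <<'E'
from h import *
an=np.radians(4.5);j=[np.cos(an),np.sin(an),0];c=np.array([-np.sin(an),np.cos(an),0]);L=np.radians(40)
o,p,R=pose();print(o["q"]);Rg=RT(-np.sin(L)*c-np.cos(L)*np.array([0,0,1]),j)
print(rel([.5786,.2048,.1249],Rg))
E
```

```text
t: 3.77
eef_pos: [0.5284, 0.0536, 0.2369]
tool_rot: [-0.322, 0.651, -0.276, 0.629]
contact_force: [1.4, 0.1, -0.4]
gripper_width: 0.852
[-0.0613  0.4801 -0.6766  1.8276  0.814   1.5161 -0.9773]
lin mm [-184.7   -8.7   61. ] dr [ 0.3 -0.3 -0.1]
```

```bash
python3 -m crank '[{"linear":[-0.185,-0.009,0.061],"dr":[0,0,0],"hand":0.7},{"linear":[-0.185,-0.009,0.061],"dr":[0,0,0],"hand":0.7},{"linear":[-0.185,-0.009,0.061],"dr":[0,0,0],"hand":0.7},{"linear":[-0.185,-0.009,0.061],"dr":[0,0,0],"hand":0.7},{"linear":[-0.185,-0.009,0.061],"dr":[0,0,0],"hand":0.7},{"linear":[-0.185,-0.009,0.061],"dr":[0,0,0],"hand":0.7},{"linear":[-0.185,-0.009,0.061],"dr":[0,0,0],"hand":0.7},{"linear":[-0.185,-0.009,0.061],"dr":[0,0,0],"hand":0.7},{"linear":[-0.185,-0.009,0.061],"dr":[0,0,0],"hand":0.7}]'
python3 - <<'E'
from h import *
an=np.radians(4.5);j=[np.cos(an),np.sin(an),0];c=np.array([-np.sin(an),np.cos(an),0]);L=np.radians(40)
o,p,R=pose();print(o["q"]);Rg=RT(-np.sin(L)*c-np.cos(L)*np.array([0,0,1]),j)
print(rel([.5786,.2048,.1249],Rg),rel([.5858,.1131,.0154],Rg))
E
```

```text
t: 4.52
eef_pos: [0.5787, 0.2017, 0.1269]
tool_rot: [-0.322, 0.651, -0.276, 0.63]
contact_force: [0.2, -0.7, 0.1]
gripper_width: 0.849
[-0.3023  0.7935 -0.636   1.5872  0.8731  1.575  -1.1588]
lin mm [-3.6 -0.5  0.1] dr [ 0.3 -0.4 -0. ] lin mm [ -3.5 142.5   0.7] dr [ 0.3 -0.4 -0. ]
```

Approach along the tool axis.

```bash
python3 -m crank '[{"linear":[-0.002,0.035,0],"dr":[0,0,0],"hand":0.7},{"linear":[-0.003,0.07,0],"dr":[0,0,0],"hand":0.7},{"linear":[-0.003,0.1,0],"dr":[0,0,0],"hand":0.7},{"linear":[-0.003,0.12,0],"dr":[0,0,0],"hand":0.7},{"linear":[-0.003,0.132,0],"dr":[0,0,0],"hand":0.7},{"linear":[-0.003,0.142,0],"dr":[0,0,0],"hand":0.7},{"linear":[-0.003,0.142,0],"dr":[0,0,0],"hand":0.7},{"linear":[-0.003,0.142,0],"dr":[0,0,0],"hand":0.7}]'
python3 - <<'E'
from h import *
show("pics/g1.png",[("top",170,110,270,210),("scene",250,130,350,230)],4)
E
```

```text
t: 5.18
eef_pos: [0.5849, 0.1149, 0.0157]
tool_rot: [-0.322, 0.651, -0.276, 0.63]
contact_force: [0.6, 0.4, 0.1]
gripper_width: 0.851
```

View pics/g1.png

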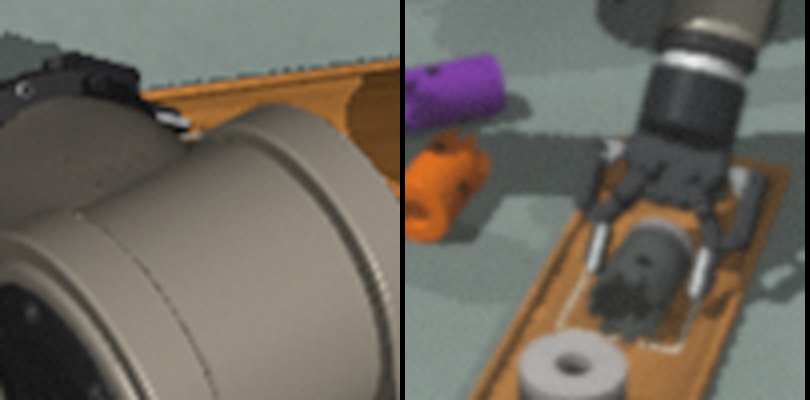

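Scene: the fingers straddle the cutter, pads at (597,245) and (702,270) in the crop, with no contact. I close.

```bash
python3 -m crank '[{"linear":[0,0,0],"dr":[0,0,0],"hand":-1},{"linear":[0,0,0],"dr":[0,0,0],"hand":-1},{"linear":[0,0,0],"dr":[0,0,0],"hand":-1},{"linear":[0,0,0],"dr":[0,0,0],"hand":-1},{"linear":[0,0,0],"dr":[0,0,0],"hand":-1},{"linear":[0,0,0],"dr":[0,0,0],"hand":-1},{"linear":[0.0,-0.015,0],"dr":[0,0,0],"hand":-1},{"linear":[0.0,-0.03,0],"dr":[0,0,0],"hand":-1},{"linear":[0.0,-0.03,0],"dr":[0,0,0],"hand":-1}]' 70
python3 - <<'E'
from h import *
o,p,R=pose(); an=np.radians(4.5);c=np.array([-np.sin(an),np.cos(an),0]);M=R.as_matrix()
print(M, "up in tool",R.inv().apply([0,0,1]))
# target: cutter z up, yaw chosen; roll about jaw by 90
for yaw in (0,-30,-60):
    Rp=Ro.from_euler("z",yaw,degrees=True)*Ro.from_rotvec(M[:,2]*90,degrees=True)*R
    print(yaw,Rp.as_matrix()[:,1],rel([.578,.118,.25],Rp))
E
```

```text
t: 6.03
eef_pos: [0.5838, 0.1383, 0.04]
tool_rot: [-0.325, 0.65, -0.276, 0.629]
contact_force: [1.4, 1.2, -2.7]
gripper_width: 0.636
[[ 0.0562  0.0496  0.9972]
 [-0.7679 -0.6361  0.0749]
 [ 0.6381 -0.77    0.0024]] up in tool [ 0.6381 -0.77    0.0024]
0 [-0.0562  0.7679 -0.6381] lin mm [ 149.3 -149.1   -6.8] dr [-0.  0. 90.]
-30 [ 0.3353  0.6931 -0.6381] lin mm [ 149.3 -149.1   -6.8] dr [ 3.1 33.1 87.7]
-60 [ 0.637   0.4326 -0.6381] lin mm [ 149.3 -149.1   -6.8] dr [ 6.2 65.8 80.8]
```

```bash
python3 -m crank '[{"linear":[0.025,-0.031,0],"dr":[0,0,0],"hand":-1},{"linear":[0.05,-0.062,0],"dr":[0,0,0],"hand":-1},{"linear":[0.076,-0.092,0],"dr":[0,0,7],"hand":-1},{"linear":[0.102,-0.123,0],"dr":[0,0,14],"hand":-1},{"linear":[0.128,-0.154,0],"dr":[0,0,21],"hand":-1},{"linear":[0.128,-0.154,0],"dr":[0,0,28],"hand":-1},{"linear":[0.128,-0.154,0],"dr":[0,0,35],"hand":-1},{"linear":[0.128,-0.154,0],"dr":[0,0,42],"hand":-1},{"linear":[0.128,-0.154,0],"dr":[0,0,49],"hand":-1},{"linear":[0.128,-0.154,0],"dr":[0,0,56],"hand":-1}]'
python3 -m crank '[{"linear":[0,0,0],"dr":[0,0,7],"hand":-1},{"linear":[0,0,0],"dr":[0,0,14],"hand":-1},{"linear":[0,0,0],"dr":[0,0,21],"hand":-1},{"linear":[0,0,0],"dr":[0,0,28],"hand":-1},{"linear":[0,0,0],"dr":[0,0,34],"hand":-1},{"linear":[0,0,0],"dr":[0,0,34],"hand":-1},{"linear":[0,0,0],"dr":[0,0,34],"hand":-1},{"linear":[0,0,0],"dr":[0,0,34],"hand":-1}]'
python3 - <<'E'
from h import *
o,p,R=pose();print(o["q"]);print(R.as_matrix())
show("pics/g2.png",[("top",170,90,270,190),("scene",250,90,350,190)],4)
for c in P:
  for n in("cutter","cutter_bore"): print(c,n,[(np.round(d["xy"],1).tolist(),round(d["score"],2)) for d in bot.place_of(c,n)[:4]])
E
```

```text
t: 6.87
eef_pos: [0.5834, 0.1341, 0.2395]
tool_rot: [0.581, -0.444, 0.549, -0.404]
contact_force: [0.6, -0.6, -5.5]
gripper_width: 0.632
t: 7.53
eef_pos: [0.5828, 0.1356, 0.239]
tool_rot: [0.673, -0.267, 0.655, -0.218]
contact_force: [-0.1, 0.8, -3.5]
gripper_width: 0.628
[ 0.8991  0.8604 -1.2448  1.7506 -0.0814  0.9444 -0.0348]
[[ 0.0482 -0.0564  0.9972]
 [-0.6423  0.7629  0.0742]
 [-0.765  -0.6441  0.0006]]
top cutter [([146.7, 276.0], 0.86), ([175.2, 236.8], 0.69), ([212.8, 138.9], 0.62)]
top cutter_bore [([206.0, 128.8], 0.85), ([215.3, 237.4], 0.81), ([121.7, 251.7], 0.56), ([211.7, 138.4], 0.48)]
scene cutter [([314.5, 148.7], 0.71), ([262.9, 170.0], 0.7)]
scene cutter_bore [([314.7, 121.9], 0.96), ([250.4, 182.1], 0.7)]
```

View pics/g2.png

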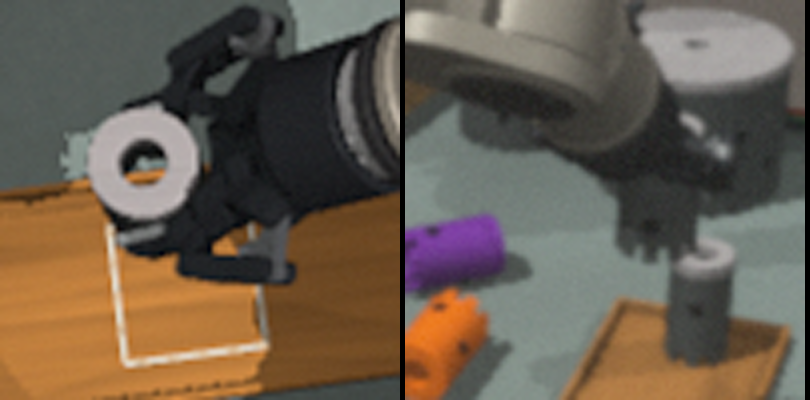

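Run:
```python
from h import *
b=tri([206.3,129.5],[314.7,121.9]);t=tri([212.8,138.9],[314.5,148.7]);print(b,t,b-t)
_,p,R=pose()
print("pred bore",onz("top",[206.3,129.5],.291))
print("proj pred bore",[proj(c,[.584,.118,.291]) for c in P],"teeth",[proj(c,[.584,.118,.201]) for c in P])
print("down in tool",R.inv().apply([0,0,-1]),R.inv().apply([1,0,0]),R.inv().apply([0,1,0]))
```

```text
[0.5872 0.1176 0.2847] [0.5906 0.113  0.2057] [-0.0034  0.0046  0.0791]
pred bore [0.5849 0.1166 0.291 ]
proj pred bore [array([205.5703, 129.9367]), array([313.539 , 119.5338])] teeth [array([209.7728, 140.8653]), array([311.6816, 149.1873])]
down in tool [ 0.7651  0.6439 -0.0014] [ 0.0486 -0.0556  0.9973] [-0.6421  0.7631  0.0739]
```

```bash
python3 -m crank '[{"linear":[0.023,0.019,-0.006],"dr":[0,0,0],"hand":-1},{"linear":[0.046,0.039,-0.006],"dr":[0,0,0],"hand":-1},{"linear":[0.069,0.058,-0.006],"dr":[0,0,0],"hand":-1},{"linear":[0.092,0.077,-0.006],"dr":[0,0,0],"hand":-1},{"linear":[0.115,0.097,-0.006],"dr":[0,0,0],"hand":-1},{"linear":[0.13,0.11,-0.006],"dr":[0,0,0],"hand":-1},{"linear":[0.138,0.116,-0.006],"dr":[0,0,0],"hand":-1},{"linear":[0.138,0.116,-0.006],"dr":[0,0,0],"hand":-1},{"linear":[0.138,0.116,-0.006],"dr":[0,0,0],"hand":-1}]'
python3 -m crank '[{"linear":[0.003,0.0025,0],"dr":[0,0,0],"hand":-1},{"linear":[0.003,0.0025,0],"dr":[0,0,0],"hand":-1},{"linear":[0.003,0.0025,0],"dr":[0,0,0],"hand":-1}]'
python3 - <<'E'
from h import *
for c in P:
  for n in("cutter","cutter_bore"): print(c,n,[(np.round(d["xy"],1).tolist(),round(d["score"],2)) for d in (bot.read_camera(c) is not None) and bot.place_of(c,n)[:4]])
show("pics/g3.png",[("top",170,110,270,210),("scene",260,130,360,230)],4)
E
```

```text
t: 8.58
eef_pos: [0.5778, 0.1346, 0.0588]
tool_rot: [0.673, -0.265, 0.655, -0.217]
contact_force: [0.3, 0.1, -3.3]
gripper_width: 0.632
t: 8.83
eef_pos: [0.5777, 0.1342, 0.0549]
tool_rot: [0.673, -0.265, 0.655, -0.218]
contact_force: [-0.3, -0.6, -3.1]
gripper_width: 0.632
top cutter [([149.9, 275.3], 0.98), ([220.5, 159.2], 0.67), ([176.9, 236.0], 0.57), ([218.6, 162.2], 0.49)]
top cutter_bore [([213.6, 236.6], 0.69), ([216.1, 154.6], 0.67), ([119.3, 251.3], 0.6)]
scene cutter [([308.4, 205.3], 0.76), ([173.2, 237.1], 0.27)]
scene cutter_bore [([308.1, 181.4], 0.76), ([250.2, 188.0], 0.53)]
```

View pics/g3.png

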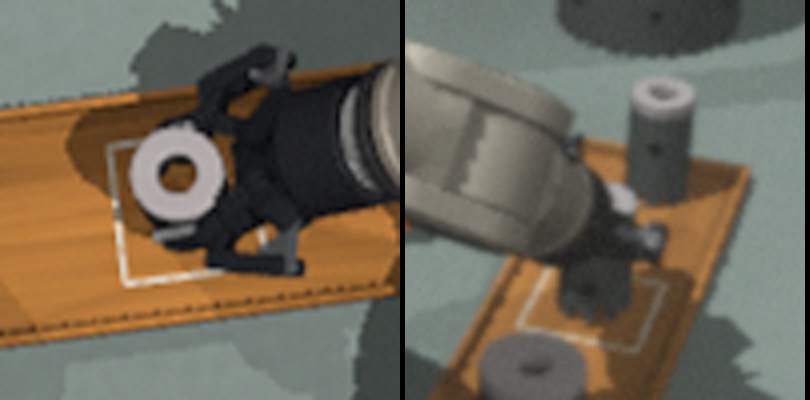

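```bash
python3 - <<'E'
from h import *
print("want",proj("top",[.579,.117,.105]),"have",onz("top",[214.5,153.3],.105), tri([214.5,153.3],[308.1,181.4]))
print([proj("top",np.r_[onz("top",[x/4+170,y/4+110],.005)]) for x,y in [(110,146)]])
E
python3 -m crank '[{"linear":[0.003,0.0025,0],"dr":[0,0,0],"hand":-1},{"linear":[0.006,0.005,0],"dr":[0,0,0],"hand":-1},{"linear":[0.006,0.005,0],"dr":[0,0,0],"hand":-1},{"linear":[0.006,0.005,0],"dr":[0,0,0],"hand":-1}]'
```

```text
want [213.8752 152.708 ] have [0.5776 0.1155 0.105 ] [0.5799 0.1164 0.0941]
[array([197.5, 146.5])]
t: 9.67
eef_pos: [0.5776, 0.1347, 0.0479]
tool_rot: [0.673, -0.264, 0.656, -0.217]
contact_force: [-1.2, -5.5, 9.3]
gripper_width: 0.631
```

```bash
python3 -m crank '[{"linear":[0,0,0],"dr":[0,0,0],"hand":0.4},{"linear":[0,0,0],"dr":[0,0,0],"hand":0.6},{"linear":[0,0,0],"dr":[0,0,0],"hand":0.8},{"linear":[0,0,0],"dr":[0,0,0],"hand":0.8},{"linear":[0,-0.02,0],"dr":[0,0,0],"hand":0.8},{"linear":[0,-0.05,0],"dr":[0,0,0],"hand":0.8},{"linear":[0,-0.09,0],"dr":[0,0,0],"hand":0.8},{"linear":[0,-0.13,0],"dr":[0,0,0],"hand":0.8},{"linear":[0,-0.16,0],"dr":[0,0,0],"hand":0.8},{"linear":[0,-0.16,0],"dr":[0,0,0],"hand":0.8}]'
python3 - <<'E'
from h import *
Rd=RT([0,0,-1],[1,0,0]); o,p,R=pose(); print(o["q"],p)
for n,yaw in(("j0",0),("j-45",-45),("j90",90)):
    j=[np.cos(np.radians(yaw)),np.sin(np.radians(yaw)),0]
    print(n,rel([.45,-.2,.3],RT([0,0,-1],j)))
for c in P:
  bot.read_camera(c)
  for n in("cutter","cutter_bore","arbor_grip","arbor_seat"): print(c,n,[(np.round(d["xy"],1).tolist(),round(d["score"],2)) for d in bot.place_of(c,n)[:4]])
show("pics/g4.png",[("top",170,110,270,210),("scene",260,130,360,230)],4)
E
```

```text
t: 10.5
eef_pos: [0.5901, 0.006, 0.1518]
tool_rot: [0.673, -0.263, 0.655, -0.222]
contact_force: [0.4, -0.6, -0.7]
gripper_width: 0.899
[ 1.0101  0.9948 -1.1409  1.6938  0.0068  1.028   0.1304] [0.5901 0.006  0.1518]
j0 lin mm [  12.9 -246.5 -152. ] dr [  1.3   3.5 -49.9]
j-45 lin mm [  12.9 -246.5 -152. ] dr [ 20.9  45.5 -46.9]
j90 lin mm [  12.9 -246.5 -152. ] dr [-37.6 -80.3 -39.6]
top cutter [([221.6, 160.0], 0.91), ([174.9, 239.0], 0.89), ([148.5, 275.5], 0.88)]
top cutter_bore [([120.8, 251.4], 0.8), ([217.5, 153.1], 0.69)]
top arbor_grip [([388.2, 232.2], 0.6), ([218.4, 160.5], 0.26)]
top arbor_seat [([381.1, 234.7], 0.79)]
scene cutter [([306.3, 205.5], 0.65)]
scene cutter_bore [([306.2, 181.4], 0.79), ([252.5, 181.0], 0.61)]
scene arbor_grip [([169.7, 237.0], 0.66), ([291.6, 239.0], 0.18)]
scene arbor_seat [([171.6, 245.9], 0.66)]
```

View pics/g4.png

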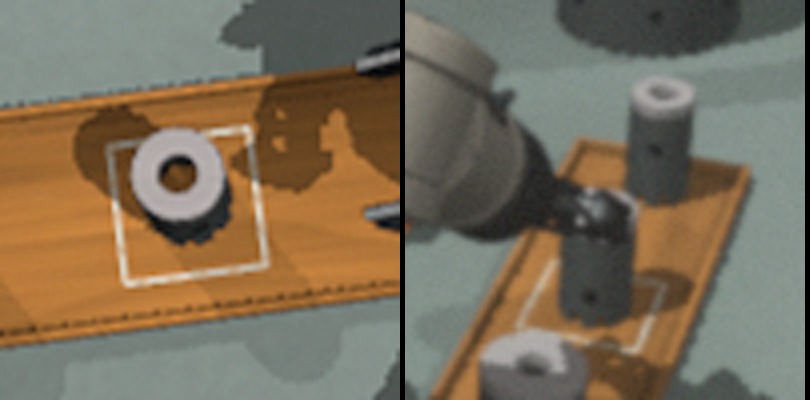

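The cutter stands upright in the square: bore at top px (214.5,153.5), the square around it, and the neighbours untouched. I raise the hand, then get a close look at the arbor and ring.

```bash
python3 -m crank '[{"linear":[-0.02,-0.03,0],"dr":[0,0,0],"hand":0.2},{"linear":[-0.05,-0.07,0],"dr":[0,0,-7],"hand":0.2},{"linear":[-0.06,-0.1,0],"dr":[0,0,-14],"hand":0.2},{"linear":[-0.06,-0.13,0],"dr":[0,0,-21],"hand":0.2},{"linear":[-0.05,-0.15,0],"dr":[0,0,-28],"hand":0.2},{"linear":[-0.05,-0.15,0],"dr":[0,0,-35],"hand":0.2},{"linear":[-0.05,-0.15,0],"dr":[0,0,-42],"hand":0.2},{"linear":[-0.05,-0.15,0],"dr":[0,0,-49],"hand":0.2},{"linear":[-0.05,-0.15,0],"dr":[0,0,-50],"hand":0.2}]'
python3 - <<'E'
from h import *
o,p,R=pose();print(R.as_matrix())
it=bot.read_camera("top");isc=bot.read_camera("scene")
f=lambda i,x0,y0,x1,y1,s:cv2.resize(i[y0:y1,x0:x1],None,fx=s,fy=s,interpolation=2)
A=f(it,355,180,405,255,8); B=f(isc,140,220,230,295,4)
C=f(it,330,115,380,160,4); D=f(isc,255,270,295,305,4)
o=np.zeros((600,800,3),np.uint8);o[:600,:400]=A;o[:300,400:760]=B;o[300:480,400:600]=C;o[300:440,620:780]=D
cv2.imwrite("pics/g5.png",o)
print("grip",tri([388.5,232.7],[171.2,235.8]),"seat",tri([382,234],[172.3,245.5]))
print("top collar z.085 guess",onz("top",[382.6,234],.085))
print("bore",onz("top",[214.5,153.5],.095))
E
```

```text
t: 11.85
eef_pos: [0.5919, -0.0643, 0.2859]
tool_rot: [0.52, -0.52, 0.477, -0.481]
contact_force: [-0.8, 2.3, 0.5]
gripper_width: 0.601
[[ 0.0816  0.0037  0.9967]
 [-0.9967 -0.0033  0.0816]
 [ 0.0036 -1.      0.0034]]
grip [ 0.4003 -0.2901  0.1122] seat [ 0.3973 -0.2856  0.077 ]
top collar z.085 guess [ 0.3981 -0.284   0.085 ]
bore [0.5793 0.1164 0.095 ]
```

View pics/g5.png

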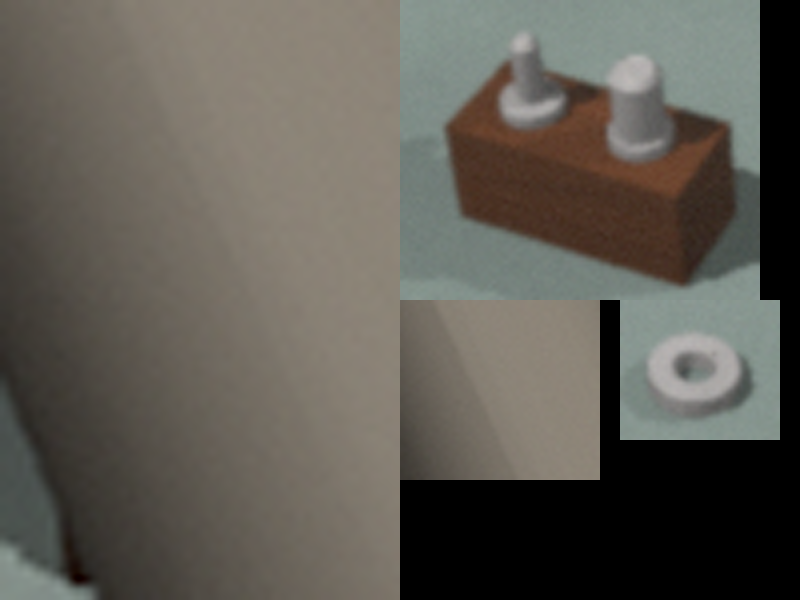

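Run:
```python
from h import *
print("scene est",onz("scene",[171.3,230.5],.131),onz("scene",[173,245],.085),"ring",onz("scene",[273.25,287],.016))
print("top est",onz("top",[382.6,234],.085),"ring",onz("top",[353,137.3],.010))
print("top proj",proj("top",[.398,-.285,.085]),proj("top",[.398,-.285,.131]))
im=cv2.imread("pics/top0.png")
a=cv2.resize(im[215:255,360:410],None,fx=8,fy=8,interpolation=2);b=cv2.resize(im[115:160,330:380],None,fx=8,fy=8,interpolation=2)
cv2.imwrite("pics/g6.png",np.hstack([a,b[:320]]))
```

```text
scene est [ 0.4047 -0.2912  0.131 ] [ 0.4031 -0.291   0.085 ] ring [ 0.6513 -0.2364  0.016 ]
top est [ 0.3981 -0.284   0.085 ] ring [ 0.6486 -0.2304  0.01  ]
top proj [383.0375 234.0446] [388.4806 233.1137]
```

View pics/g6.png

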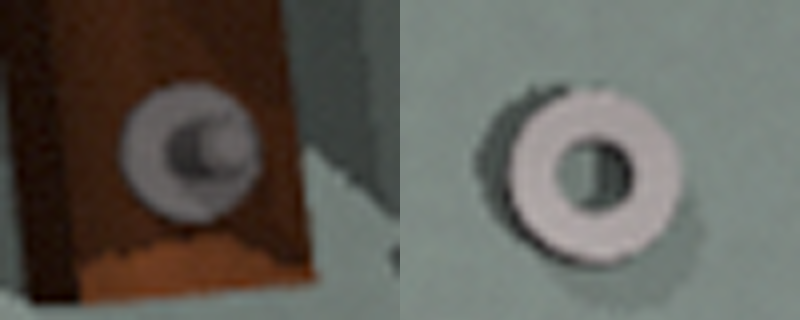

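Run:
```python
from h import *
print("ring top",onz("top",[354.2,136.3],.016), "arb",onz("top",[383.3,233.6],.085),onz("top",[387.7,232.4],.131))
j=[.7071,-.7071,0];print(rel([.400,-.287,.20],RT([0,0,-1],j)))
```

```text
ring top [ 0.6498 -0.2322  0.016 ] arb [ 0.3991 -0.2856  0.085 ] [ 0.3996 -0.2833  0.131 ]
lin mm [ 203.8   83.8 -208. ] dr [ 0.  49.4 -0.1]
```

```bash
python3 -m crank '[{"linear":[0.2,0.04,-0.208],"dr":[0,49.5,0],"hand":0.2},{"linear":[0.2,0.04,-0.208],"dr":[0,49.5,0],"hand":0.2},{"linear":[0.2,0.04,-0.208],"dr":[0,49.5,0],"hand":0.2},{"linear":[0.2,0.04,-0.208],"dr":[0,49.5,0],"hand":0.2},{"linear":[0.2,0.04,-0.208],"dr":[0,49.5,0],"hand":0.2},{"linear":[0.2,0.04,-0.208],"dr":[0,49.5,0],"hand":0.2},{"linear":[0.2,0.04,-0.208],"dr":[0,49.5,0],"hand":0.2},{"linear":[0.204,0.084,-0.208],"dr":[0,49.5,0],"hand":0.2},{"linear":[0.204,0.084,-0.208],"dr":[0,49.5,0],"hand":0.2},{"linear":[0.204,0.084,-0.208],"dr":[0,49.5,0],"hand":0.2}]'
python3 -m crank '[{"linear":[0,0,0],"dr":[0,0,0],"hand":0.2},{"linear":[0,0,0],"dr":[0,0,0],"hand":0.2},{"linear":[0,0,0],"dr":[0,0,0],"hand":0.2}]'
python3 - <<'E'
from h import *
j=[.7071,-.7071,0];o,p,R=pose();print(o["q"],R.as_matrix()[:,1]);print(rel([.400,-.287,.092],RT([0,0,-1],j)))
E
```

```text
t: 12.78
eef_pos: [0.397, -0.2897, 0.1973]
tool_rot: [0.267, -0.268, 0.657, -0.652]
contact_force: [0.8, 0.5, 0.5]
gripper_width: 0.597
t: 13.03
eef_pos: [0.4008, -0.2887, 0.2007]
tool_rot: [-0.27, 0.268, -0.654, 0.654]
contact_force: [0.1, -0.5, 1.4]
gripper_width: 0.6
[ 1.1636  0.3066 -0.7807  1.9721  0.2603  0.963  -0.5341] [ 0.0018  0.0005 -1.    ]
lin mm [ -0.4 108.7  -1.9] dr [-0.1 -0.3 -0.1]
```

```bash
python3 -m crank '[{"linear":[0,0.03,-0.002],"dr":[0,0,0],"hand":0.2},{"linear":[0,0.06,-0.002],"dr":[0,0,0],"hand":0.2},{"linear":[0,0.085,-0.002],"dr":[0,0,0],"hand":0.2},{"linear":[0,0.1,-0.002],"dr":[0,0,0],"hand":0.2},{"linear":[0,0.108,-0.002],"dr":[0,0,0],"hand":0.2},{"linear":[0,0.108,-0.002],"dr":[0,0,0],"hand":0.2}]'
python3 -m crank '[{"linear":[0,0,0],"dr":[0,0,0],"hand":-1},{"linear":[0,0,0],"dr":[0,0,0],"hand":-1},{"linear":[0,0,0],"dr":[0,0,0],"hand":-1},{"linear":[0,0,0],"dr":[0,0,0],"hand":-1},{"linear":[0,0,0],"dr":[0,0,0],"hand":-1},{"linear":[0,0,0],"dr":[0,0,0],"hand":-1},{"linear":[0,0,0],"dr":[0,0,0],"hand":-1},{"linear":[0,0,0],"dr":[0,0,0],"hand":-1}]' 60
```

```text
t: 13.53
eef_pos: [0.3978, -0.2868, 0.0906]
tool_rot: [0.269, -0.269, 0.655, -0.653]
contact_force: [-0.3, -1.0, -0.3]
gripper_width: 0.599
t: 14.2
eef_pos: [0.3986, -0.2879, 0.0927]
tool_rot: [-0.269, 0.268, -0.654, 0.654]
contact_force: [-1.5, 1.4, 5.8]
gripper_width: 0.194
```

```bash
python3 -m crank '[{"linear":[0,-0.01,0],"dr":[0,0,0],"hand":-1},{"linear":[0,-0.03,0],"dr":[0,0,0],"hand":-1},{"linear":[0,-0.05,0],"dr":[0,0,0],"hand":-1},{"linear":[0,-0.08,0],"dr":[0,0,0],"hand":-1},{"linear":[0,-0.11,0],"dr":[0,0,0],"hand":-1},{"linear":[0,-0.15,0],"dr":[0,0,0],"hand":-1},{"linear":[0,-0.18,0],"dr":[0,0,0],"hand":-1},{"linear":[0,-0.2,0],"dr":[0,0,0],"hand":-1},{"linear":[0,-0.2,0],"dr":[0,0,0],"hand":-1}]'
python3 - <<'E'
from h import *
for az in(-45,0,30):
  j=[np.cos(np.radians(az)),np.sin(np.radians(az)),0];print(az,rel([.579,.1165,.26],RT([0,0,-1],j)))
print(bot.get_obs()["gripper_width"])
E
```

```text
t: 14.95
eef_pos: [0.4, -0.2886, 0.2966]
tool_rot: [-0.27, 0.267, -0.652, 0.656]
contact_force: [0.8, -0.5, -3.0]
gripper_width: 0.191
-45 lin mm [-411.9   35.8 -162.9] dr [-0.4 -0.4 -0.1]
0 lin mm [-411.9   35.8 -162.9] dr [ -0.4 -45.4   0.1]
30 lin mm [-411.9   35.8 -162.9] dr [ -0.4 -75.4   0.2]
0.1908583316149417
```

```bash
python3 -m crank '[{"linear":[-0.412,0.03,-0.163],"dr":[-0.4,-45.4,0],"hand":-1},{"linear":[-0.412,0.03,-0.163],"dr":[-0.4,-45.4,0],"hand":-1},{"linear":[-0.412,0.03,-0.163],"dr":[-0.4,-45.4,0],"hand":-1},{"linear":[-0.412,0.03,-0.163],"dr":[-0.4,-45.4,0],"hand":-1},{"linear":[-0.412,0.03,-0.163],"dr":[-0.4,-45.4,0],"hand":-1},{"linear":[-0.412,0.03,-0.163],"dr":[-0.4,-45.4,0],"hand":-1},{"linear":[-0.412,0.03,-0.163],"dr":[-0.4,-45.4,0],"hand":-1},{"linear":[-0.412,0.03,-0.163],"dr":[-0.4,-45.4,0],"hand":-1},{"linear":[-0.412,0.03,-0.163],"dr":[-0.4,-45.4,0],"hand":-1},{"linear":[-0.412,0.03,-0.163],"dr":[-0.4,-45.4,0],"hand":-1}]'
python3 -m crank '[{"linear":[0,0,0],"dr":[0,0,0],"hand":-1},{"linear":[0,0,0],"dr":[0,0,0],"hand":-1}]'
python3 - <<'E'
from h import *
o,p,R=pose();print(o["q"],rel([.579,.1165,.26],RT([0,0,-1],[1,0,0])))
E
```

```text
t: 15.78
eef_pos: [0.5653, 0.094, 0.2623]
tool_rot: [0.499, -0.501, 0.503, -0.497]
contact_force: [0.4, -0.6, -2.2]
gripper_width: 0.19
t: 15.95
eef_pos: [0.5646, 0.0966, 0.2626]
tool_rot: [-0.501, 0.503, -0.502, 0.495]
contact_force: [-0.3, 0.0, -1.9]
gripper_width: 0.191
[ 0.4908  0.4638 -1.0186  1.7141  0.4101  1.2063 -0.6253] lin mm [-19.7   2.6  14.6] dr [ 0.5  0.4 -0.3]
```

```bash
python3 -m crank '[{"linear":[-0.019,0.003,0.0145],"dr":[0.5,0.4,-0.3],"hand":-1},{"linear":[-0.019,0.033,0.0145],"dr":[0.5,0.4,-0.3],"hand":-1},{"linear":[-0.019,0.063,0.0145],"dr":[0.5,0.4,-0.3],"hand":-1},{"linear":[-0.019,0.063,0.0145],"dr":[0.5,0.4,-0.3],"hand":-1},{"linear":[-0.019,0.063,0.0145],"dr":[0.5,0.4,-0.3],"hand":-1}]'
python3 - <<'E'
from h import *
o,p,R=pose();print(p,rel([.579,.1165,.20],RT([0,0,-1],[1,0,0])))
ax=R.as_matrix()[:,1]
for c in P:
  bot.read_camera(c)
  for n in("cutter","cutter_bore","arbor","arbor_seat"): print(c,n,[(np.round(d["xy"],1).tolist(),round(d["score"],2)) for d in bot.place_of(c,n)[:4]])
it,isc=bot.read_camera("top"),bot.read_camera("scene")
f=lambda i,x0,y0,s:cv2.resize(i[y0:y0+60,x0:x0+60],None,fx=s,fy=s,interpolation=2)
cv2.imwrite("pics/g7.png",np.hstack([f(it,185,115,6.6),f(isc,280,150,6.6)]))
for nm,z in(("tip",.0),("bore",0)): pass
print("pred tip",proj("scene",p+ax*.083),"pred seat",proj("scene",p+ax*.017),"bore",proj("scene",[.5793,.1164,.095]))
E
```

```text
t: 16.37
eef_pos: [0.5783, 0.1096, 0.1991]
tool_rot: [-0.497, 0.499, -0.502, 0.502]
contact_force: [0.6, 0.2, -1.7]
gripper_width: 0.19
[0.5783 0.1096 0.1991] lin mm [-6.9 -1.   0.7] dr [ 0.1 -0.5  0.2]
top cutter [([149.5, 278.3], 0.96), ([175.7, 238.4], 0.89), ([219.8, 157.4], 0.57)]
top cutter_bore [([214.9, 235.1], 0.7), ([122.8, 252.0], 0.62), ([215.9, 152.3], 0.46)]
top arbor [([216.6, 161.5], 0.49)]
top arbor_seat []
scene cutter [([307.4, 204.4], 0.94), ([247.4, 153.6], 0.75), ([262.9, 168.4], 0.56)]
scene cutter_bore [([248.7, 186.0], 0.95), ([307.1, 185.8], 0.93), ([270.9, 148.6], 0.62)]
scene arbor [([310.8, 173.2], 0.64), ([305.8, 182.7], 0.35)]
scene arbor_seat [([305.3, 202.8], 0.65), ([308.2, 152.6], 0.5)]
pred tip [306.9494 175.9743] pred seat [308.1961 155.9531] bore [307.9688 181.0857]
```

View pics/g7.png

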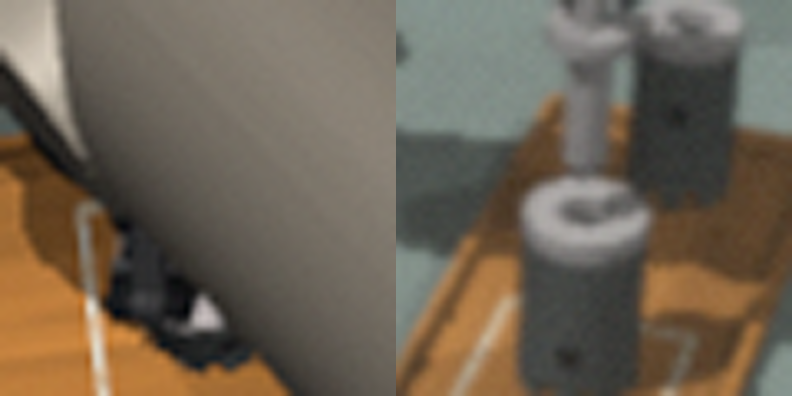

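The scene shows the pilot tip at about px (308.6,175.5), just above the bore at (309,182). The measured TCP was still lagging by 7 mm, so I settle and correct; the arbor sits about 2 mm to +y of the TCP.

```bash
python3 -m crank '[{"linear":[0,0,0],"dr":[0,0,0],"hand":-1},{"linear":[0,0,0],"dr":[0,0,0],"hand":-1},{"linear":[0,0,0],"dr":[0,0,0],"hand":-1},{"linear":[0,0,0],"dr":[0,0,0],"hand":-1}]'
python3 - <<'E'
from h import *
o,p,R=pose();print(p,rel([.579,.1145,.20],RT([0,0,-1],[1,0,0])))
g=cv2.cvtColor(bot.read_camera("scene"),cv2.COLOR_BGR2HSV)
print("sat rows");
for r in (164,166,168,170,172,174,176,178): print(r,g[r,300:318,1],g[r,300:318,2])
print("plate"); 
for r in(180,182,184): print(r,g[r,295:324,1])
print("predtip",proj("scene",p+[0,.002,-.083]))
E
```

```text
t: 17.3
eef_pos: [0.5796, 0.1119, 0.2004]
tool_rot: [-0.498, 0.498, -0.501, 0.502]
contact_force: [0.4, 0.0, -2.9]
gripper_width: 0.192
[0.5796 0.1119 0.2004] lin mm [-2.6  0.4 -0.6] dr [-0.1 -0.4  0.1]
sat rows
164 [24 22 24 66 80 51 24  8  9 10  5  3 13 12 19 17 23 11] [139 140 136 140 141 129 126 123 118 106  98  98 116 132 131 104  68  47]
166 [ 17  42 103 128 126  63  19  10   4   7  10  25  71 110 110  88  49  10] [139 141 148 128 105 109 121 123 119 113 100 103 119 142 139 104  67  51]
168 [ 24  84 123 131 114  57  18  14   6   7   8  32  94 132 137 109  31  15] [118 116 110  99 103 117 125 127 119 107 100 103 114 122 115  82  49  52]
170 [ 88 120 133 140 114  55  21   6   6   9   8  38 109 142 141 106  20  10] [ 98  96  92 100 110 115 122 121 118 108 100 101 126 142 125  84  51  50]
172 [129 129 134 131  97  30  12   4   7  10   5  29  82 117 116  90   9  14] [ 95  95  95  97 100 112 123 121 113 106  96  97  99  96  90  62  54  53]
174 [135 136 138 143 107  52  18   4   9  10  16  41 100 120 107  62  21  10] [ 91  94  94  91  98 108 111 116 112 104  95  93  94  91  79  58  48  51]
176 [122 126 122 102  74  48  32  15   5  14  27  61  82 100  87  32  26   5] [ 86  85  86  90  96 106 110 104 107 108 105  96  90  82  70  56  50  50]
178 [67 35 20 11 14  8  7 11  6  9 11 12 14 14 18 28 19 36] [ 99 124 151 160 163 168 171 167 163 169 168 165 151 141 127  90  66  56]
plate
180 [117 117 119  97  38  14   8   7   9  13   7   4   6   8   9   8   8  10
  18  15   5  11  36  73 101  43  22  38  90]
182 [119 121 118  74  24  10   5  12  12   7   9   8  14  11   5   9   7  10
  14  10  10   8  10  40  95 123 119 116 123]
184 [134 125 121  90  21  13   3  12  10   8   8   8   7  10   5  10   9   8
   6   6   6   8  21  58 119 130 130 129 134]
predtip [308.0918 174.9863]
```

```bash
python3 -m crank '[{"linear":[-0.002,0,0],"dr":[0,0,0],"hand":-1},{"linear":[-0.002,0.008,0],"dr":[0,0,0],"hand":-1},{"linear":[-0.002,0.016,0],"dr":[0,0,0],"hand":-1},{"linear":[-0.002,0.022,0],"dr":[0,0,0],"hand":-1},{"linear":[-0.002,0.027,0],"dr":[0,0,0],"hand":-1},{"linear":[-0.002,0.032,0],"dr":[0,0,0],"hand":-1},{"linear":[-0.002,0.036,0],"dr":[0,0,0],"hand":-1},{"linear":[-0.002,0.036,0],"dr":[0,0,0],"hand":-1}]'
```

```text
t: 18.02
eef_pos: [0.5793, 0.1139, 0.1635]
tool_rot: [-0.498, 0.499, -0.501, 0.502]
contact_force: [0.4, 0.3, -1.4]
gripper_width: 0.194
```

```bash
python3 -m crank '[{"linear":[0,0.008,0],"dr":[0,0,0],"hand":-1},{"linear":[0,0.016,0],"dr":[0,0,0],"hand":-1},{"linear":[0,0.024,0],"dr":[0,0,0],"hand":-1},{"linear":[0,0.032,0],"dr":[0,0,0],"hand":-1},{"linear":[0,0.038,0],"dr":[0,0,0],"hand":-1},{"linear":[0,0.043,0],"dr":[0,0,0],"hand":-1},{"linear":[0,0.045,0],"dr":[0,0,0],"hand":-1},{"linear":[0,0.045,0],"dr":[0,0,0],"hand":-1},{"linear":[0,0.045,0],"dr":[0,0,0],"hand":-1}]'
```

```text
t: 18.77
eef_pos: [0.5797, 0.1136, 0.1193]
tool_rot: [-0.498, 0.498, -0.501, 0.502]
contact_force: [-0.7, 1.4, -2.3]
gripper_width: 0.192
```

```bash
python3 -m crank '[{"linear":[0,0.003,0],"dr":[0,0,0],"hand":-1},{"linear":[0,0.003,0],"dr":[0,0,0],"hand":-1},{"linear":[0,0.003,0],"dr":[0,0,0],"hand":-1},{"linear":[0,0.003,0],"dr":[0,0,0],"hand":-1}]'
```

```text
t: 19.1
eef_pos: [0.5799, 0.1136, 0.1165]
tool_rot: [-0.498, 0.498, -0.501, 0.503]
contact_force: [-1.5, 1.6, -3.0]
gripper_width: 0.189
```

```bash
python3 -m crank '[{"linear":[0,0.002,0],"dr":[0,0,0],"hand":-1},{"linear":[0,0.003,0],"dr":[0,0,0],"hand":-1},{"linear":[0,0.003,0],"dr":[0,0,0],"hand":-1},{"linear":[0,0.003,0],"dr":[0,0,0],"hand":-1}]'; python3 -m crank '[{"linear":[0,0.001,0],"dr":[0,0,0],"hand":-1},{"linear":[0,0.002,0],"dr":[0,0,0],"hand":-1},{"linear":[0,0.002,0],"dr":[0,0,0],"hand":-1},{"linear":[0,0.002,0],"dr":[0,0,0],"hand":-1}]'
```

```text
t: 19.43
eef_pos: [0.5798, 0.1137, 0.1134]
tool_rot: [-0.498, 0.498, -0.501, 0.502]
contact_force: [1.1, 0.4, -2.2]
gripper_width: 0.191
t: 19.77
eef_pos: [0.5801, 0.115, 0.1127]
tool_rot: [-0.499, 0.498, -0.501, 0.502]
contact_force: [-2.7, 2.2, 6.9]
gripper_width: 0.194
```

Contact comes at the expected depth, so I release and rise.

```bash
python3 -m crank '[{"linear":[0,0,0],"dr":[0,0,0],"hand":-0.5},{"linear":[0,0,0],"dr":[0,0,0],"hand":-0.2},{"linear":[0,0,0],"dr":[0,0,0],"hand":0.0},{"linear":[0,0,0],"dr":[0,0,0],"hand":0.0},{"linear":[0,-0.01,0],"dr":[0,0,0],"hand":0.0},{"linear":[0,-0.03,0],"dr":[0,0,0],"hand":0.0},{"linear":[0,-0.06,0],"dr":[0,0,0],"hand":0.0},{"linear":[0,-0.1,0],"dr":[0,0,0],"hand":0.2},{"linear":[0,-0.14,0],"dr":[0,0,0],"hand":0.6},{"linear":[0,-0.17,0],"dr":[0,0,0],"hand":0.8}]'
python3 - <<'E'
from h import *
print(rel([.651,-.234,.15],RT([0,0,-1],[.9,-.436,0])),rel([.651,-.234,.15],RT([0,0,-1],[1,0,0])))
E
```

```text
t: 20.6
eef_pos: [0.5798, 0.1147, 0.2855]
tool_rot: [-0.499, 0.497, -0.5, 0.503]
contact_force: [1.1, 0.9, 0.2]
gripper_width: 0.864
lin mm [348.1 136.   72.7] dr [-0.3 25.5 -0. ] lin mm [348.1 136.   72.7] dr [-0.3 -0.4  0. ]
```

```bash
python3 -m crank '[{"linear":[0.04,0,0.01],"dr":[0,7,0],"hand":0.8},{"linear":[0.08,0,0.02],"dr":[0,14,0],"hand":0.8},{"linear":[0.12,0,0.03],"dr":[0,21,0],"hand":0.8},{"linear":[0.16,0,0.04],"dr":[0,28,0],"hand":0.8},{"linear":[0.2,0,0.05],"dr":[0,35,0],"hand":0.8},{"linear":[0.24,0,0.06],"dr":[0,42,0],"hand":0.8},{"linear":[0.28,0.03,0.07],"dr":[0,49,0],"hand":0.8},{"linear":[0.32,0.06,0.073],"dr":[0,56,0],"hand":0.8},{"linear":[0.348,0.1,0.073],"dr":[0,63,0],"hand":0.8},{"linear":[0.348,0.136,0.073],"dr":[0,70,0],"hand":0.8}]'
python3 -m crank '[{"linear":[0,0,0],"dr":[0,7,0],"hand":0.8},{"linear":[0,0,0],"dr":[0,14,0],"hand":0.8},{"linear":[0,0,0],"dr":[0,20,0],"hand":0.8},{"linear":[0,0,0],"dr":[0,20,0],"hand":0.8},{"linear":[0,0,0],"dr":[0,20,0],"hand":0.8},{"linear":[0,0,0],"dr":[0,20,0],"hand":0.8}]'
python3 - <<'E'
from h import *
o,p,R=pose();print(o["q"]);print(rel([.6505,-.234,.002],RT([0,0,-1],[0,-1,0])))
E
```

```text
t: 21.43
eef_pos: [0.6511, -0.2371, 0.1617]
tool_rot: [-0.118, 0.115, -0.695, 0.7]
contact_force: [0.3, -1.6, -0.8]
gripper_width: 0.897
t: 21.93
eef_pos: [0.6504, -0.2305, 0.1611]
tool_rot: [0.0, -0.002, -0.707, 0.708]
contact_force: [-0.5, -0.4, -0.5]
gripper_width: 0.898
[ 0.6061  0.6214 -0.53    1.5525  0.3456  1.0594 -1.5863]
lin mm [  0.3 159.1   3.2] dr [-0.1 -0.2 -0.1]
```

```bash
python3 -m crank '[{"linear":[0,0.035,0.003],"dr":[0,0,0],"hand":0.8},{"linear":[0,0.07,0.003],"dr":[0,0,0],"hand":0.8},{"linear":[0,0.105,0.003],"dr":[0,0,0],"hand":0.8},{"linear":[0,0.13,0.003],"dr":[0,0,0],"hand":0.8},{"linear":[0,0.145,0.003],"dr":[0,0,0],"hand":0.8},{"linear":[0,0.155,0.003],"dr":[0,0,0],"hand":0.8},{"linear":[0,0.159,0.003],"dr":[0,0,0],"hand":0.8},{"linear":[0,0.159,0.003],"dr":[0,0,0],"hand":0.8},{"linear":[0,0.159,0.003],"dr":[0,0,0],"hand":0.8}]'
python3 -m crank '[{"linear":[0,0,0],"dr":[0,0,0],"hand":0.4},{"linear":[0,0,0],"dr":[0,0,0],"hand":0.2},{"linear":[0,0,0],"dr":[0,0,0],"hand":0.2},{"linear":[0,0,0],"dr":[0,0,0],"hand":0.2},{"linear":[0,0,0],"dr":[0,0,0],"hand":0.2},{"linear":[0,0,0],"dr":[0,0,0],"hand":0.2}]' 20
```

```text
t: 22.68
eef_pos: [0.6517, -0.2341, 0.0031]
tool_rot: [0.001, -0.004, -0.706, 0.708]
contact_force: [-0.2, -0.1, 0.1]
gripper_width: 0.899
t: 23.18
eef_pos: [0.6517, -0.2339, 0.0033]
tool_rot: [0.001, -0.004, -0.706, 0.708]
contact_force: [-1.5, -0.2, 6.5]
gripper_width: 0.63
```

```bash
python3 -m crank '[{"linear":[0,0,0],"dr":[0,0,0],"hand":0.6},{"linear":[0,0,0],"dr":[0,0,0],"hand":0.8},{"linear":[0,-0.02,0],"dr":[0,0,0],"hand":0.8},{"linear":[0,-0.04,0],"dr":[0,-7,0],"hand":0.8},{"linear":[0,-0.04,0],"dr":[0,-14,0],"hand":0.8},{"linear":[0,-0.04,0],"dr":[0,-21,0],"hand":0.8},{"linear":[0,-0.04,0],"dr":[0,-28,0],"hand":0.8},{"linear":[0,-0.04,0],"dr":[0,-35,0],"hand":0.8},{"linear":[0,-0.04,0],"dr":[0,-42,0],"hand":0.8},{"linear":[0,-0.04,0],"dr":[0,-49,0],"hand":0.8}]'
python3 -m crank '[{"linear":[0,0,0],"dr":[0,-7,0],"hand":0.8},{"linear":[0,0,0],"dr":[0,-14,0],"hand":0.8},{"linear":[0,0,0],"dr":[0,-21,0],"hand":0.8},{"linear":[0,0,0],"dr":[0,-28,0],"hand":0.8},{"linear":[0,0,0],"dr":[0,-35,0],"hand":0.8},{"linear":[0,0,0],"dr":[0,-41,0],"hand":0.8},{"linear":[0,0,0],"dr":[0,-41,0],"hand":0.8},{"linear":[0,0,0],"dr":[0,-41,0],"hand":0.8},{"linear":[0,0,0],"dr":[0,-41,0],"hand":0.8}]'
python3 - <<'E'
from h import *
o,p,R=pose();print(rel([.6515,-.234,.0035],RT([0,0,-1],[1,0,0])))
E
```

```text
t: 24.02
eef_pos: [0.6502, -0.234, 0.0414]
tool_rot: [-0.293, 0.293, -0.643, 0.644]
contact_force: [-0.2, -0.9, 0.1]
gripper_width: 0.9
t: 24.77
eef_pos: [0.6503, -0.2339, 0.0414]
tool_rot: [-0.498, 0.497, -0.502, 0.503]
contact_force: [-0.3, -1.0, -0.2]
gripper_width: 0.901
lin mm [ 0.  37.9  1.1] dr [-0.1 -0.6  0.1]
```

```bash
python3 -m crank '[{"linear":[0,0.02,0],"dr":[0,-0.5,0],"hand":0.8},{"linear":[0,0.033,0.001],"dr":[0,-0.5,0],"hand":0.8},{"linear":[0,0.038,0.001],"dr":[0,-0.5,0],"hand":0.8},{"linear":[0,0.038,0.001],"dr":[0,-0.5,0],"hand":0.8},{"linear":[0,0.038,0.001],"dr":[0,-0.5,0],"hand":0.6},{"linear":[0,0.038,0.001],"dr":[0,-0.5,0],"hand":0.3},{"linear":[0,0.038,0.001],"dr":[0,-0.5,0],"hand":-1},{"linear":[0,0.038,0.001],"dr":[0,-0.5,0],"hand":-1},{"linear":[0,0.038,0.001],"dr":[0,-0.5,0],"hand":-1},{"linear":[0,0.038,0.001],"dr":[0,-0.5,0],"hand":-1}]' 20
python3 -m crank '[{"linear":[0,0,0],"dr":[0,0,0],"hand":-1},{"linear":[0,0,0],"dr":[0,0,0],"hand":-1},{"linear":[0,-0.03,0],"dr":[0,0,0],"hand":-1},{"linear":[0,-0.07,0],"dr":[0,0,0],"hand":-1},{"linear":[0,-0.11,0],"dr":[0,0,0],"hand":-1},{"linear":[0,-0.15,0],"dr":[0,0,0],"hand":-1},{"linear":[0,-0.19,0],"dr":[0,0,0],"hand":-1},{"linear":[0,-0.22,0],"dr":[0,0,0],"hand":-1},{"linear":[0,-0.22,0],"dr":[0,0,0],"hand":-1},{"linear":[0,-0.22,0],"dr":[0,0,0],"hand":-1}]' 50
python3 - <<'E'
from h import *
bot.read_camera("top"); bot.read_camera("scene")
for c in P:
  for n in("arbor_grip","arbor_seat","cutter_bore","lock_ring"): print(c,n,[(np.round(d["xy"],1).tolist(),round(d["score"],2)) for d in bot.place_of(c,n)[:3]])
it,isc=bot.read_camera("top"),bot.read_camera("scene")
f=lambda i,x0,y0,s:cv2.resize(i[y0:y0+60,x0:x0+60],None,fx=s,fy=s,interpolation=2)
cv2.imwrite("pics/g8.png",np.hstack([f(it,185,115,6.6),f(isc,280,150,6.6)]))
print(rel([.579,.1164,.225],RT([0,0,-1],[1,0,0])))
print("shank top pred",proj("top",[.5793,.1164,.151]),proj("scene",[.5793,.1164,.151]))
E
```

```text
t: 25.6
eef_pos: [0.6518, -0.2337, 0.0046]
tool_rot: [0.501, -0.5, 0.498, -0.501]
contact_force: [-2.4, -0.5, 6.8]
gripper_width: 0.648
t: 26.43
eef_pos: [0.6523, -0.2336, 0.2259]
tool_rot: [-0.501, 0.5, -0.497, 0.502]
contact_force: [0.3, 0.0, -2.6]
gripper_width: 0.629
top arbor_grip [([219.3, 163.9], 0.61), ([215.4, 147.2], 0.49)]
top arbor_seat [([215.6, 153.9], 0.73)]
top cutter_bore [([213.6, 237.5], 0.85), ([215.4, 154.3], 0.75), ([121.4, 248.9], 0.67)]
top lock_ring [([376.0, 110.6], 0.66)]
scene arbor_grip [([309.9, 173.6], 0.49)]
scene arbor_seat [([306.5, 179.5], 0.52)]
scene cutter_bore [([307.0, 184.8], 0.91), ([250.4, 183.6], 0.5), ([319.3, 177.0], 0.24)]
scene lock_ring [([277.7, 219.9], 0.76)]
lin mm [-350.    -2.2  -71.3] dr [-0.1  0.1  0.1]
shank top pred [212.4466 148.2141] [308.9649 164.5238]
```

View pics/g8.png

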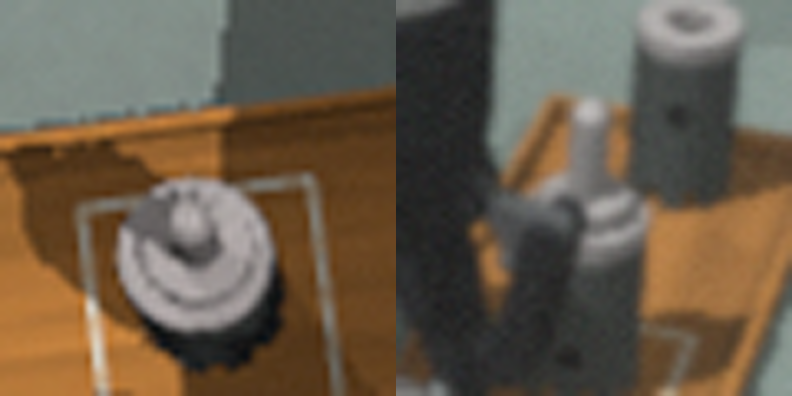

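The arbor stands seated with its collar on the plate: shank top at top px (213,147), and at scene px (309,165.5). I carry the ring over it.

```bash
python3 -m crank '[{"linear":[-0.04,0,-0.008],"dr":[0,0,0],"hand":-1},{"linear":[-0.08,0,-0.016],"dr":[0,0,0],"hand":-1},{"linear":[-0.12,0,-0.024],"dr":[0,0,0],"hand":-1},{"linear":[-0.16,0,-0.032],"dr":[0,0,0],"hand":-1},{"linear":[-0.2,0,-0.04],"dr":[0,0,0],"hand":-1},{"linear":[-0.24,0,-0.048],"dr":[0,0,0],"hand":-1},{"linear":[-0.28,0,-0.056],"dr":[0,0,0],"hand":-1},{"linear":[-0.32,0,-0.064],"dr":[0,0,0],"hand":-1},{"linear":[-0.35,0,-0.07],"dr":[0,0,0],"hand":-1},{"linear":[-0.35,0,-0.07],"dr":[0,0,0],"hand":-1}]'
python3 -m crank '[{"linear":[0,0,0],"dr":[0,0,0],"hand":-1},{"linear":[0,0,0],"dr":[0,0,0],"hand":-1},{"linear":[0,0,0],"dr":[0,0,0],"hand":-1},{"linear":[0,0,0],"dr":[0,0,0],"hand":-1}]'
python3 - <<'E'
from h import *
o,p,R=pose();print(o["q"],o["gripper_width"],rel([.5803,.1158,.175],RT([0,0,-1],[1,0,0])))
E
```

```text
t: 27.87
eef_pos: [0.5777, 0.1255, 0.2244]
tool_rot: [0.505, -0.502, 0.497, -0.497]
contact_force: [0.1, 0.6, -0.9]
gripper_width: 0.63
t: 28.2
eef_pos: [0.5809, 0.1145, 0.2226]
tool_rot: [-0.5, 0.5, -0.499, 0.501]
contact_force: [-0.3, -0.8, -2.0]
gripper_width: 0.631
[ 0.4351  0.5412 -1.0129  1.7212  0.4994  1.1615 -0.7207] 0.6310652291733331 lin mm [-1.4 47.6 -0.7] dr [-0.1 -0.   0.1]
```

```bash
python3 -m crank '[{"linear":[-0.001,0.015,0],"dr":[0,0,0],"hand":-1},{"linear":[-0.001,0.03,0],"dr":[0,0,0],"hand":-1},{"linear":[-0.001,0.044,0],"dr":[0,0,0],"hand":-1},{"linear":[-0.001,0.052,0],"dr":[0,0,0],"hand":-1},{"linear":[-0.001,0.06,0],"dr":[0,0,0],"hand":-1},{"linear":[-0.001,0.068,0],"dr":[0,0,0],"hand":-1},{"linear":[-0.001,0.076,0],"dr":[0,0,0],"hand":-1},{"linear":[-0.001,0.08,0],"dr":[0,0,0],"hand":-1},{"linear":[-0.001,0.08,0],"dr":[0,0,0],"hand":-1}]'
```

```text
t: 28.95
eef_pos: [0.5801, 0.117, 0.1419]
tool_rot: [-0.5, 0.501, -0.499, 0.5]
contact_force: [1.1, -0.1, -1.6]
gripper_width: 0.632
```

```bash
python3 -m crank '[{"linear":[0,0.007,0],"dr":[0,0,0],"hand":-1},{"linear":[0,0.014,0],"dr":[0,0,0],"hand":-1},{"linear":[0,0.02,0],"dr":[0,0,0],"hand":-1},{"linear":[0,0.025,0],"dr":[0,0,0],"hand":-1},{"linear":[0,0.028,0],"dr":[0,0,0],"hand":-1},{"linear":[0,0.028,0],"dr":[0,0,0],"hand":-1},{"linear":[0,0.028,0],"dr":[0,0,0],"hand":-1}]'
python3 -m crank '[{"linear":[0,0.002,0],"dr":[0,0,0],"hand":-1},{"linear":[0,0.003,0],"dr":[0,0,0],"hand":-1},{"linear":[0,0.003,0],"dr":[0,0,0],"hand":-1},{"linear":[0,0.003,0],"dr":[0,0,0],"hand":-1}]'
```

```text
t: 29.53
eef_pos: [0.5806, 0.1172, 0.1148]
tool_rot: [0.501, -0.5, 0.499, -0.5]
contact_force: [-1.2, -0.2, -1.9]
gripper_width: 0.631
t: 29.87
eef_pos: [0.5807, 0.1172, 0.112]
tool_rot: [0.501, -0.5, 0.499, -0.5]
contact_force: [0.2, -0.3, -1.5]
gripper_width: 0.627
```

```bash
python3 -m crank '[{"linear":[0,0.001,0],"dr":[0,0,0],"hand":-1},{"linear":[0,0.002,0],"dr":[0,0,0],"hand":-1},{"linear":[0,0.002,0],"dr":[0,0,0],"hand":-1},{"linear":[0,0.002,0],"dr":[0,0,0],"hand":-1}]'; python3 -m crank '[{"linear":[0,0.001,0],"dr":[0,0,0],"hand":-1},{"linear":[0,0.001,0],"dr":[0,0,0],"hand":-1},{"linear":[0,0.001,0],"dr":[0,0,0],"hand":-1}]'
```

```text
t: 30.2
eef_pos: [0.5807, 0.1172, 0.1101]
tool_rot: [0.501, -0.5, 0.499, -0.5]
contact_force: [0.0, -0.1, 0.0]
gripper_width: 0.631
t: 30.45
eef_pos: [0.5809, 0.1173, 0.11]
tool_rot: [-0.501, 0.5, -0.498, 0.501]
contact_force: [-2.3, -1.4, 8.7]
gripper_width: 0.623
```

```bash
python3 -m crank '[{"linear":[0,0,0],"dr":[0,0,0],"hand":0.4},{"linear":[0,0,0],"dr":[0,0,0],"hand":0.6},{"linear":[0,0,0],"dr":[0,0,0],"hand":0.7},{"linear":[0,0,0],"dr":[0,0,0],"hand":0.7},{"linear":[0,-0.01,0],"dr":[0,0,0],"hand":0.7},{"linear":[0,-0.03,0],"dr":[0,0,0],"hand":0.7},{"linear":[0,-0.06,0],"dr":[0,0,0],"hand":0.7},{"linear":[0,-0.1,0],"dr":[0,0,0],"hand":0.7},{"linear":[0,-0.14,0],"dr":[0,0,0],"hand":0.7},{"linear":[0,-0.16,0],"dr":[0,0,0],"hand":0.7}]'
python3 -m crank '[{"linear":[0.03,0,0],"dr":[0,0,0],"hand":0.7},{"linear":[0.07,0,0],"dr":[0,0,0],"hand":0.7},{"linear":[0.11,0,-0.0],"dr":[0,0,0],"hand":0.7},{"linear":[0.15,0,0],"dr":[0,0,0],"hand":0.7},{"linear":[0.19,0,0],"dr":[0,0,0],"hand":0.7},{"linear":[0.23,0,0],"dr":[0,0,0],"hand":0.7},{"linear":[0.27,0,0],"dr":[0,0,0],"hand":0.7},{"linear":[0.3,0,0],"dr":[0,0,0],"hand":0.7},{"linear":[0.3,0,0],"dr":[0,0,0],"hand":0.7},{"linear":[0.3,0,0],"dr":[0,0,0],"hand":0.7}]'
python3 - <<'E'
from h import *
it,isc=bot.read_camera("top"),bot.read_camera("scene")
f=lambda i,x0,y0,w,h,s:cv2.resize(i[y0:y0+h,x0:x0+w],None,fx=s,fy=s,interpolation=2)
o=np.zeros((600,800,3),np.uint8)
o[:300,:400]=f(it,185,125,80,60,5);o[:300,400:]=f(isc,275,150,80,60,5)
o[300:,:400]=f(it,112,90,200,150,2);o[300:,400:]=f(isc,150,150,200,150,2)
cv2.imwrite("pics/g9.png",o)
E
```

```text
t: 31.28
eef_pos: [0.5815, 0.119, 0.2746]
tool_rot: [0.503, -0.499, 0.498, -0.501]
contact_force: [0.4, 0.4, 0.2]
gripper_width: 0.851
t: 32.12
eef_pos: [0.5806, -0.185, 0.2694]
tool_rot: [-0.499, 0.499, -0.5, 0.501]
contact_force: [-0.2, -0.0, 0.7]
gripper_width: 0.85
```

View pics/g9.png

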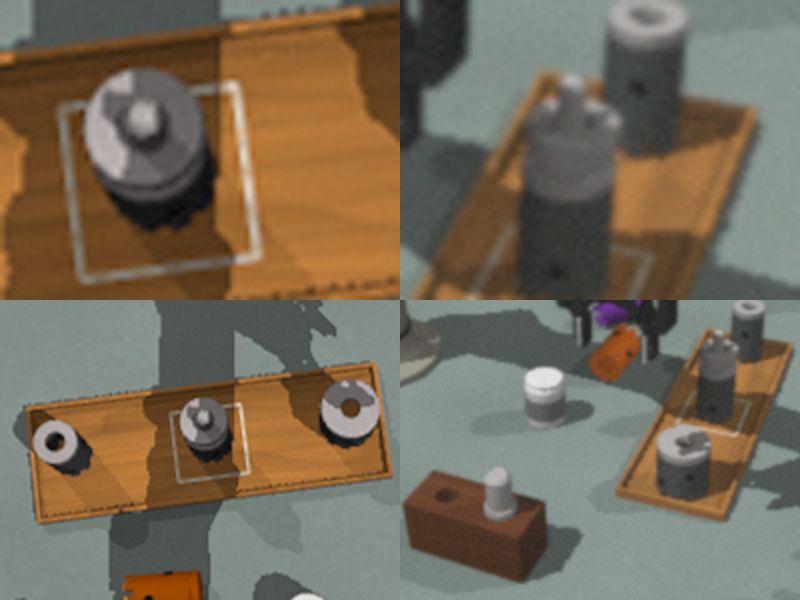

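Stack upright in the square, with the shank poking through the ring (top crop (145,115)). The neighbours and the thick arbor are standing, and the hand is clear. Handing in.

```bash
python3 -c "
from station import bot
print(bot.hand_in(), bot.get_obs()['t'])"
```

```text
the job is handed in; nothing more can be done
the job is handed in; nothing more can be done
```

The job is done and handed in, with the robot's clock at about 32 s of the 72 s allowed. The fallen cutter stands on its teeth in the chalked square. The thin-shanked arbor is in its bore with the collar down on the plate, and the steel ring is over the shank on the collar.

**Seating:** the arbor and the ring each met light contact at the expected height, under 10 N on the wrist.

**Last pictures:** the stack is upright inside the square with the shank showing through the ring. The two neighbours and the thick-shanked arbor still stand where they were, and the gripper is clear of everything. I judged the ring's flatness from these pictures and its contact height, and did not measure its tilt.

**Disagreements:** the two cameras' estimates differed by up to about 7 mm for the arbor in the rack and about 4 mm for the ring. I relied mostly on the top camera for the arbor, and squeezed the ring in two directions to centre it. Nothing failed or had to be redone.

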